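# Short spin on the bench centrifuge

### The job

Give the tubes in the bench centrifuge a short spin: gently push its open lid down until it is fully shut, then switch the machine on by pressing the raised front half of its rocker switch fully down, then press the square key fully down and finish while still holding it down. Do not press the round key, which starts a full run. This is done with the closed fingertips by pushing and pressing only: pick nothing up, do not lift the lid, and leave the things around the machine where they stand.

Things in the scene. Friction and masses are not known exactly. Their poses are not given: they have to be found in the camera images.
- centrifuge: The bench centrifuge, fixed to the worktop, off-white, 270 mm deep (its x from -145 to +125 mm), 220 mm wide. Origin: on the worktop; its x points to the machine's back, y to its left, z up. In front a flat control deck (x -145 to -45 mm, top 60 mm above the worktop) carries a row of three controls along y, centred on x = -97 mm, 65 mm apart (y = -65, 0, +65 mm), in any order; behind it stands the rotor chamber (rim 100 mm high) under the hinged lid.
- lid (a joint): Lid angle in rad: 0 = fully shut, positive = open. Hinge line along the machine's y, at the back, at x = +115 mm, z = 105 mm of the machine. It stands open 0.55 to 0.95 rad at the start; a stiff hinge keeps it wherever it is left. Some 1 to 3 N on its front part close it.
- lid_push (a point): Point on the lid's outer (upper) face, on the middle line, 137 mm from the hinge line, 12 mm above the hinge line when shut (so 117 mm above the worktop); it moves with the lid. The lid is a slab 158 x 210 x 16 mm, with a 60 mm wide tab in front reaching 168 mm from the hinge.
- rocker (a joint): Rocker angle in rad: 0 = off (front half, next to the robot, raised), 0.4 = fully on (front half down, back half raised). Stays where it is left; about 2 N on the front half tips it.
- rocker_press (a point): Point on the top of the rocker's front half, 15 mm in front of its pivot, moving with it: about 83 mm above the worktop when off and 6 mm lower when on. The grey rocker is 44 mm long (front to back) and 24 mm wide, shallow V-shaped on top, in a black 54 x 34 mm bezel.
- round_key (a joint): Travel of the round key in m: 0 = up, 0.006 = fully down. Springs back.
- round_key_top (a point): Centre of the top of the round grey key (full-run key, 28 mm across), 76 mm above the worktop when up.
- square_key (a joint): Travel of the square key in m: 0 = up, 0.006 = fully down. Springs back; starts to move at 1.3 N, fully down at 4 N.
- square_key_top (a point): Centre of the top of the square grey key (short-spin key, 26 x 26 mm), 76 mm above the worktop when up; it moves with the key.
- square_key_base: The short-spin key's 42 x 42 mm black bezel, 4 mm thick, on the deck; it carries the key. Origin: centre of its underside.
- jar: Bystander, loose: sample jar with a pale lid, 63 mm wide, 67 mm tall. Origin: centre of its underside.
- rack: Bystander, loose: tube rack, 50 x 140 x 77 mm tall. Origin: centre of its underside.
- dish: Bystander, loose: clear petri dish, 62 mm wide, 15 mm tall. Origin: centre of its underside.
- vial: Bystander, loose: capped glass vial, 25 mm wide, 54 mm tall. Origin: centre of its underside.
- dropper: Bystander, loose: dropper bottle, 34 mm wide, 99 mm tall. Origin: centre of its underside.
- slip_box: Bystander, loose: small clear cover-slip box, 26 x 32 x 8 mm. Origin: centre of its underside.

How it is judged:
By the outcome, as a careful person would: the job done as asked, in the order asked, and still so for the second after the job is handed in, while the arm keeps its last pose, push and grip.
It also fails if it takes over 43 s, if anything falls off the work surface, if the arm or the gripper's body presses on something with over 40 N, if the wrist force passes 120 N, or if a joint passes its speed limit or range.

### The arm

A 7-joint arm with a two-finger parallel gripper is mounted at the origin on a cart in front of the work surface, level with it; the furniture and walls round the work are solid. World frame = base frame: x ahead of the robot, y to its left, z up, the work surface at z = 0. Lengths are in mm, angles in rad, forces in N, time in s.
With the tool pointing down it reaches from about 425 to 1025 mm from the base axis. Payload 9.4 kg.
Tool frame: the origin (TCP) lies on the centre line of the jaws, within the pads' length; the fingertips stand 19 mm ahead of it and the grasp point (between the pads) is the TCP; z points along the fingers, y is the line along which they close (so a half turn about z gives the same grasp; the last joint's range is limited). The gripper opens to 93 mm and grips with 3 to 60 N. Pads are 15 mm wide; open, the fingers measure 128 mm over their backs; the gripper's body (75 mm by 188 mm) begins 65 mm behind the grasp point.
Start: joints at [-1.289, 0.599, -0.003, 1.599, 0.002, 0.943, -0.08], TCP at [254.588, 678.829, 237.618] pointing down, gripper open.
Joint ranges: [-2.57, 2.57], [-0.35, 1.97], [-1.29, 1.29], [0.11, 2.56], [-1.05, 4.19], [0.11, 1.86], [-2.63, 2.63]. Speed limits (rad/s): [2.22, 2.22, 3.01, 3.01, 3.14, 3.14, 3.14].

### API

Orientations are given as a unit quaternion [x, y, z, w].
In Python, from rig import read_state, get_image, camera_model, job_done, cut_out gives the robot as it stands.
- The arm moves only by the shell command python3 -m creep 'ROWS' [FORCE]. ROWS is JSON, a list of rows, each an object with "delta_pos": the shift along the world's x, y, z as a fraction of full scale, a list of three; "turn": the turn, a rotation vector about the world's x, y, z as a fraction of full scale, a list of three; "hand": the finger opening in mm, from 0 to 93. A call has 1 to 5 rows; each row shifts and turns the commanded pose from where the row before left it; what a row does not reach is not made up. Full scale, the value 1, is 0.3 m for a shift and 2 pi rad for a turn. A row lasts 1/10 s, in which the tool goes at most 50 mm and 8.59 degrees, less where a joint would pass 70% of its speed; a pose out of reach is approached as far as the arm can. A call with a number of a shift or a turn outside -1 to 1 is refused whole. A call with a gripper value outside its range is refused whole. The fingers move at their own pace and stop on an object; FORCE is the grip in N (left out, the last holds). Time passes only in rows, so rows that do not move let the fingers close. It gives the time, the measured TCP pose, the force, the opening and the grip force at its end, in the units of the state.
- read_state(): the state, without advancing time (a new reading comes with each control period).
- get_image(name): name is "side" or "top" or "wrist"; returns (picture, depth): 400x640x3 uint8, red, green, blue; 400x640 float32, mm along the optical axis (not along the pixel's ray), 0 where there is no reading.
- camera_model(name): a dict with "mtx" (3x3 intrinsics, pixels), "R" (3x3) and "t" (3): a world point X has camera coordinates R X + t. Camera axes: x right, y down, z forward; pixel columns grow to the right and rows downward; lengths in mm; the calibration is good to about 2 mm. A picture is of the moment at which its call begins: read the wrist's pose just before it. camera_model takes no time and is no camera call; for the wrist camera it gives the pose at the moment of the call.
- job_done(): hands the job in; it is judged then, once.
Trained networks look in the newest picture that a camera, given by its name, has taken for a name from the list of things; names that differ only in an ending like _2 or _b are one class to them, and where a whole thing is asked for, a point or a joint stands for the part that bears it (a point fixed in the world has none). Each returns a list of dicts, best first, with "conf" (0 to 1); they miss things now and then, are a little off and sometimes report something else, mostly with a low value. They report only what shows in the picture. A call takes as long as a camera call.
- cut_out(camera, name): "region" (400x640 bool, what is visible of it) and "at" ([column, row] in pixels, amid what is visible of it).
The state is a dict: "t": time; "joint_pos": joint angles; "joint_velocities": joint speeds; "joint_efforts": joint torques, N m; "ee_pos": TCP position; "tool_rot": TCP orientation; "wrist_force": force on the tool from outside, world axes, zero at the start; "torque": the same for the moment, N m; "finger_gap": finger opening in mm; "grip_force": force on a finger pad.
Only numpy, scipy, OpenCV 4.12 (cv2) and the standard library are available. Lean on these libraries where they do the work, as an engineer would, in place of code of your own. Each camera call takes 0.05 s, during which the arm holds its last target. There are 200 camera calls.

## Working session

There is one attempt and no reset: what is moved stays moved. The work goes in short steps, Python scripts to look and compute and a shell command to move; the robot and the scene stay as the last step left them, time stands still between calls to the robot, and variables do not carry over. Pictures are saved under pics/ and viewed, at most 10 in all, crops included, and the job is handed in when it is done.

```bash
mkdir -p pics; cat > h.py <<'E'
import numpy as np,cv2
from rig import *
def world(cam,d,uv):
    m=camera_model(cam);K=np.array(m["mtx"]);R=np.array(m["R"]);t=np.array(m["t"])
    uv=np.atleast_2d(uv).astype(float);z=np.array([d[int(v),int(u)] for u,v in uv])
    p=np.c_[(uv[:,0]-K[0,2])/K[0,0]*z,(uv[:,1]-K[1,2])/K[1,1]*z,z]
    return (p-t)@R
def region(cam,d,r):
    v,u=np.nonzero(r&(d>0));return world(cam,d,np.c_[u,v])
E
python3 - <<'E'
from h import *
ims=[]
for c in("top","side"):
    p,d=get_image(c);np.save(c+"d",d);cv2.imwrite(f"pics/{c}0.png",p[:,:,::-1])
    for n in("lid","rocker","square_key","round_key","centrifuge"):
        for o in cut_out(c,n)[:2]:
            w=region(c,d,o["region"])
            print(c,n,round(o["conf"],2),np.round(o["at"]),w.shape[0], np.round(np.median(w,0)) if len(w) else "", np.round(np.percentile(w,[3,97],0)).tolist() if len(w) else "")
s=read_state();print(s["t"],s["ee_pos"],s["tool_rot"],s["finger_gap"])
E
```

```text
top lid 0.68 [201. 210.] 863 [546. 159.  66.] [[520.0, 134.0, 19.0], [575.0, 189.0, 70.0]]
top lid 0.67 [294. 144.] 6536 [661. -25. 167.] [[599.0, -123.0, 120.0], [735.0, 71.0, 199.0]]
top rocker 0.8 [316. 228.] 254 [513. -70.  79.] [[493.0, -82.0, 74.0], [534.0, -58.0, 85.0]]
top square_key 0.46 [256. 216.] 180 [531.  58.  76.] [[520.0, 45.0, 66.0], [543.0, 71.0, 80.0]]
top round_key 0.46 [285. 223.] 130 [523.  -6.  77.] [[511.0, -18.0, 73.0], [535.0, 4.0, 79.0]]
top centrifuge 0.87 [288. 175.] 13755 [610. -19. 102.] [[479.0, -121.0, 57.0], [730.0, 89.0, 197.0]]
side lid 0.62 [291. 191.] 185 [533.  51.  65.] [[514.0, 37.0, 59.0], [557.0, 97.0, 78.0]]
side lid 0.6 [351. 173.] 1943 [661. -54. 164.] [[598.0, -134.0, 120.0], [734.0, 61.0, 198.0]]
side rocker 0.57 [299. 215.] 151 [514. -77.  77.] [[495.0, -85.0, 65.0], [534.0, -61.0, 84.0]]
side square_key 0.52 [292. 188.] 80 [532.  51.  75.] [[521.0, 43.0, 66.0], [545.0, 70.0, 78.0]]
side square_key 0.47 [334. 201.] 7404 [620. -90.  86.] [[478.0, -142.0, 23.0], [723.0, 72.0, 195.0]]
side round_key 0.66 [293. 203.] 81 [524. -10.  75.] [[512.0, -20.0, 60.0], [535.0, 32.0, 78.0]]
side centrifuge 0.81 [333. 204.] 7621 [619. -89.  85.] [[477.0, -142.0, 18.0], [726.0, 76.0, 195.0]]
0.6 [254.59302574 678.83577061 237.62536136] [1.78434425e-01 9.83951805e-01 3.39779391e-06 3.13388976e-05] 92.9656439882428
```

View pics/top0.png

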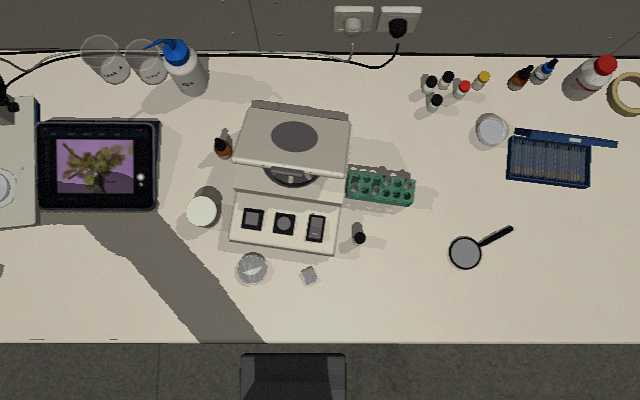

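View pics/side0.png

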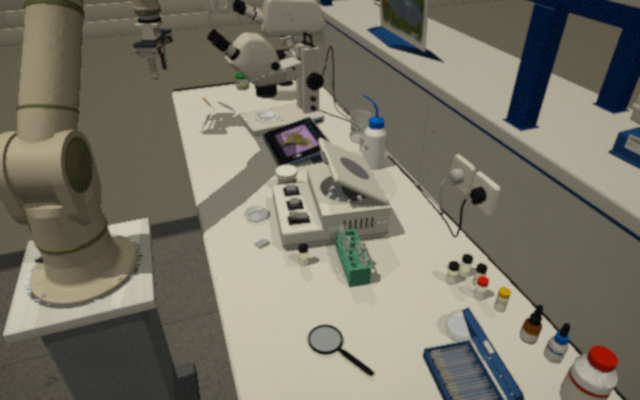

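The top picture shows the controls, left to right: square key (252,218), round key (284,224) and rocker (316,228). The lid stands open behind them, with its front edge at about row 170. The side picture agrees. This puts the machine origin near (619,-19) with a yaw of about -0.14 rad, so I'm moving above the lid now.

```bash
python3 -m creep '[{"delta_pos":[0.06,-0.12,0.02],"turn":[0,0,0.012],"hand":0},{"delta_pos":[0.068,-0.134,0.02],"turn":[0,0,0.012],"hand":0},{"delta_pos":[0.068,-0.134,0.02],"turn":[0,0,0.011],"hand":0},{"delta_pos":[0.068,-0.134,0],"turn":[0,0,0],"hand":0},{"delta_pos":[0.068,-0.134,0],"turn":[0,0,0],"hand":0}]' 10
python3 -m creep '[{"delta_pos":[0.068,-0.134,0],"turn":[0,0,0],"hand":0},{"delta_pos":[0.068,-0.134,0],"turn":[0,0,0],"hand":0},{"delta_pos":[0.068,-0.134,0],"turn":[0,0,0],"hand":0},{"delta_pos":[0.068,-0.134,0],"turn":[0,0,0],"hand":0},{"delta_pos":[0.068,-0.134,0],"turn":[0,0,0],"hand":0}]'
```

```text
t: 1.1
ee_pos: [354.9, 480.4, 256.0]
tool_rot: [0.069, 0.998, 0.0, 0.0]
wrist_force: [0.0, 0.4, -0.3]
finger_gap: 57.4
grip_force: 0.0
t: 1.6
ee_pos: [456.9, 279.4, 256.0]
tool_rot: [0.069, 0.998, 0.0, 0.0]
wrist_force: [0.9, 0.7, 0.8]
finger_gap: 17.9
grip_force: 0.0
```

```bash
python3 -m creep '[{"delta_pos":[0.068,-0.134,0],"turn":[0,0,0],"hand":0},{"delta_pos":[0.068,-0.134,0],"turn":[0,0,0],"hand":0},{"delta_pos":[0.068,-0.134,0],"turn":[0,0,0],"hand":0},{"delta_pos":[0.068,-0.134,0],"turn":[0,0,0],"hand":0},{"delta_pos":[0.068,-0.134,0],"turn":[0,0,0],"hand":0}]'
python3 -m creep '[{"delta_pos":[0.068,-0.134,0],"turn":[0,0,0],"hand":0},{"delta_pos":[0.068,-0.12,0],"turn":[0,0,0],"hand":0},{"delta_pos":[0.03,-0.066,0],"turn":[0,0,0],"hand":0},{"delta_pos":[0,0,0],"turn":[0,0,0],"hand":0}]'
python3 - <<'E'
from h import *
p,d=get_image("wrist");cv2.imwrite("pics/w1.png",p[:,:,::-1])
for n in("lid","rocker","square_key","round_key"):
    for o in cut_out("wrist",n)[:2]:
        w=region("wrist",d,o["region"])
        if len(w):print(n,round(o["conf"],2),np.round(o["at"]),len(w),np.round(np.median(w,0)),np.round(np.percentile(w,[2,98],0)).tolist())
p,d=get_image("top")
o=[o for o in cut_out("top","lid") if o["region"].sum()>2000]
if o:
    w=region("top",d,o[0]["region"]);y=np.array([-.139,.99]);a=(np.array([733,-35.5])-w[:,:2])@np.array([.99,-.139])
    print(np.polyfit(a,w[:,2],1),np.percentile(a,[1,99]))
E
```

```text
t: 2.1
ee_pos: [558.9, 78.3, 256.0]
tool_rot: [0.069, 0.998, 0.0, 0.0]
wrist_force: [0.9, 0.4, -0.0]
finger_gap: 0.7
grip_force: 0.0
t: 2.5
ee_pos: [609.0, -20.1, 255.6]
tool_rot: [0.072, 0.997, -0.001, 0.0]
wrist_force: [0.3, -0.1, -0.1]
finger_gap: 0.1
grip_force: 0.0
lid 0.87 [332. 229.] 15084 [613.  -8. 193.] [[592.0, -112.0, 176.0], [652.0, 84.0, 200.0]]
rocker 0.73 [252.  83.] 1491 [512. -63.  77.] [[492.0, -76.0, 73.0], [534.0, -51.0, 83.0]]
rocker 0.72 [397.  82.] 2238 [530.  63.  64.] [[510.0, 45.0, 62.0], [551.0, 85.0, 77.0]]
square_key 0.78 [397.  84.] 979 [530.  64.  75.] [[517.0, 52.0, 67.0], [543.0, 77.0, 77.0]]
```

View pics/w1.png

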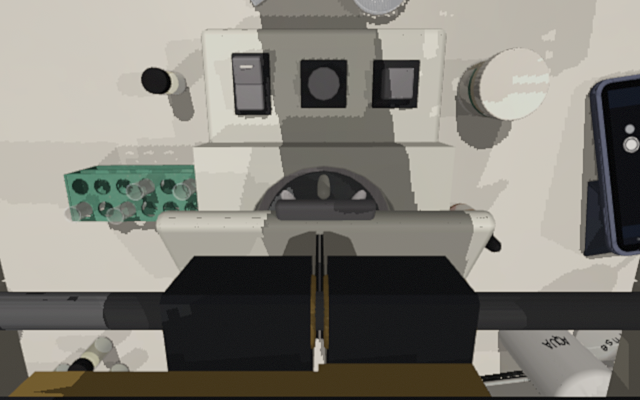

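Wrist view: the controls sit along the upper edge, with rocker (252,83), round key (323,83) and square key (397,84). The closed fingers are over the lid's front edge, which is at about row 215. Next I'll lower onto the lid slowly.

```bash
python3 -m creep '[{"delta_pos":[0.01,0,-0.04],"turn":[0,0,0],"hand":0},{"delta_pos":[0.01,0,-0.04],"turn":[0,0,0],"hand":0},{"delta_pos":[0,0,-0.02],"turn":[0,0,0],"hand":0},{"delta_pos":[0,0,-0.02],"turn":[0,0,0],"hand":0},{"delta_pos":[0,0,-0.02],"turn":[0,0,0],"hand":0}]'
python3 -m creep '[{"delta_pos":[0,0,-0.02],"turn":[0,0,0],"hand":0},{"delta_pos":[0,0,-0.02],"turn":[0,0,0],"hand":0},{"delta_pos":[0,0,-0.02],"turn":[0,0,0],"hand":0},{"delta_pos":[0,0,-0.02],"turn":[0,0,0],"hand":0},{"delta_pos":[0,0,-0.02],"turn":[0,0,0],"hand":0}]'
```

```text
t: 3.35
ee_pos: [613.5, -15.9, 212.9]
tool_rot: [0.069, 0.998, -0.0, -0.001]
wrist_force: [-1.8, 0.3, 2.8]
finger_gap: 0.4
grip_force: 1.2
t: 3.85
ee_pos: [614.1, -16.0, 183.2]
tool_rot: [0.069, 0.998, 0.0, 0.0]
wrist_force: [-0.1, -0.7, 1.0]
finger_gap: 0.7
grip_force: 0.5
```

```bash
python3 -m creep '[{"delta_pos":[0,0,-0.02],"turn":[0,0,0],"hand":0},{"delta_pos":[0,0,-0.02],"turn":[0,0,0],"hand":0},{"delta_pos":[0,0,-0.02],"turn":[0,0,0],"hand":0},{"delta_pos":[0,0,-0.02],"turn":[0,0,0],"hand":0},{"delta_pos":[0,0,-0.02],"turn":[0,0,0],"hand":0}]'
python3 -m creep '[{"delta_pos":[0,0,-0.015],"turn":[0,0,0],"hand":0},{"delta_pos":[0,0,-0.01],"turn":[0,0,0],"hand":0},{"delta_pos":[0,0,-0.007],"turn":[0,0,0],"hand":0},{"delta_pos":[0,0,-0.007],"turn":[0,0,0],"hand":0}]'
```

```text
t: 4.35
ee_pos: [613.9, -16.0, 153.1]
tool_rot: [0.069, 0.998, -0.0, -0.0]
wrist_force: [-0.4, 0.1, 1.0]
finger_gap: 0.8
grip_force: 0.5
t: 4.75
ee_pos: [614.0, -16.0, 141.8]
tool_rot: [0.069, 0.998, 0.0, 0.0]
wrist_force: [-1.4, 0.2, 0.4]
finger_gap: 0.4
grip_force: 0.5
```

```bash
python3 -m creep '[{"delta_pos":[0,0,-0.007],"turn":[0,0,0],"hand":0},{"delta_pos":[0,0,-0.007],"turn":[0,0,0],"hand":0},{"delta_pos":[0,0,0],"turn":[0,0,0],"hand":0}]'
python3 -m creep '[{"delta_pos":[0,0,-0.005],"turn":[0,0,0],"hand":0},{"delta_pos":[0,0,0],"turn":[0,0,0],"hand":0}]'
```

```text
t: 5.05
ee_pos: [614.1, -16.0, 137.5]
tool_rot: [0.069, 0.998, 0.0, 0.0]
wrist_force: [0.1, -0.0, 0.8]
finger_gap: 0.5
grip_force: 0.0
t: 5.25
ee_pos: [614.1, -16.0, 136.4]
tool_rot: [0.069, 0.998, 0.0, 0.0]
wrist_force: [-0.6, 0.0, 1.4]
finger_gap: 0.2
grip_force: 1.1
```

Keep going until the force rises against the stop.

```bash
python3 -m creep '[{"delta_pos":[0,0,-0.004],"turn":[0,0,0],"hand":0},{"delta_pos":[0,0,0],"turn":[0,0,0],"hand":0}]'
python3 -m creep '[{"delta_pos":[0,0,-0.004],"turn":[0,0,0],"hand":0},{"delta_pos":[0,0,0],"turn":[0,0,0],"hand":0}]'
```

```text
t: 5.45
ee_pos: [614.2, -16.0, 136.3]
tool_rot: [0.069, 0.998, 0.0, 0.0]
wrist_force: [-4.7, -0.3, 13.3]
finger_gap: 0.4
grip_force: 6.8
t: 5.65
ee_pos: [614.2, -16.0, 136.1]
tool_rot: [0.069, 0.998, 0.0, 0.001]
wrist_force: [-7.3, 0.5, 24.5]
finger_gap: 0.6
grip_force: 12.3
```

Lid is against its stop. I'll lift off, move back toward the deck and look.

```bash
python3 -m creep '[{"delta_pos":[0,0,0.05],"turn":[0,0,0],"hand":0},{"delta_pos":[0,0,0.1],"turn":[0,0,0],"hand":0},{"delta_pos":[-0.06,-0.05,0.08],"turn":[0,0,0],"hand":0},{"delta_pos":[-0.06,-0.05,0],"turn":[0,0,0],"hand":0},{"delta_pos":[0,0,0],"turn":[0,0,0],"hand":0}]'
python3 -m creep '[{"delta_pos":[0,0,0],"turn":[0,0,0],"hand":0},{"delta_pos":[0,0,0],"turn":[0,0,0],"hand":0}]'
python3 - <<'E'
from h import *
for c in("wrist","top"):
    p,d=get_image(c);cv2.imwrite(f"pics/{c}2.png",p[:,:,::-1])
    for n in("lid","rocker","square_key","round_key"):
        for o in cut_out(c,n)[:2]:
            w=region(c,d,o["region"])
            if len(w):print(c,n,round(o["conf"],2),np.round(o["at"]),len(w),np.round(np.median(w,0)),np.round(np.percentile(w,[2,98],0)).tolist())
print(read_state()["ee_pos"])
E
```

```text
t: 6.15
ee_pos: [576.2, -48.4, 203.7]
tool_rot: [0.071, 0.997, -0.001, 0.0]
wrist_force: [0.3, -0.6, -0.8]
finger_gap: 0.5
grip_force: 0.0
t: 6.35
ee_pos: [578.6, -45.3, 202.6]
tool_rot: [0.069, 0.998, 0.0, 0.0]
wrist_force: [-0.5, 0.3, -0.0]
finger_gap: 0.4
grip_force: 0.0
wrist lid 0.62 [395. 228.] 19715 [595.   4. 115.] [[567.0, -112.0, 107.0], [716.0, 83.0, 117.0]]
wrist rocker 0.8 [283. 116.] 2007 [513. -68.  77.] [[493.0, -81.0, 73.0], [535.0, -56.0, 83.0]]
wrist rocker 0.28 [449. 119.] 1379 [532.  58.  75.] [[519.0, 46.0, 63.0], [545.0, 73.0, 76.0]]
wrist square_key 0.79 [448. 120.] 1322 [532.  57.  75.] [[520.0, 46.0, 64.0], [544.0, 71.0, 76.0]]
wrist round_key 0.94 [362. 114.] 1105 [523.  -5.  75.] [[510.0, -18.0, 69.0], [535.0, 7.0, 76.0]]
top lid 0.93 [240. 150.] 420 [658.  73. 116.] [[561.0, -135.0, 100.0], [729.0, 86.0, 534.0]]
[578.04552829 -45.88910888 202.72219754]
```

View pics/wrist2.png

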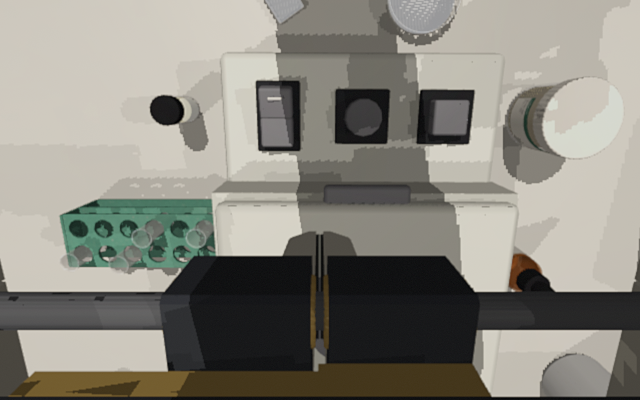

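The wrist view shows the lid shut. The rocker is at (279,116) with its marked, raised half at the front, the round key is at (362,114) and the square key at (448,119). I'm going above the rocker's front half.

```bash
python3 -m creep '[{"delta_pos":[-0.09,-0.023,0],"turn":[0,0,0],"hand":0},{"delta_pos":[-0.09,-0.023,-0.08],"turn":[0,0,0],"hand":0},{"delta_pos":[-0.09,-0.023,-0.08],"turn":[0,0,0],"hand":0},{"delta_pos":[0,0,-0.1],"turn":[0,0,0],"hand":0},{"delta_pos":[0,0,0],"turn":[0,0,0],"hand":0}]'
python3 -m creep '[{"delta_pos":[0,0,-0.02],"turn":[0,0,0],"hand":0},{"delta_pos":[0,0,0],"turn":[0,0,0],"hand":0}]'
```

```text
t: 7.35
ee_pos: [495.2, -66.7, 122.7]
tool_rot: [0.069, 0.998, -0.0, -0.002]
wrist_force: [0.0, -0.4, -0.3]
finger_gap: 0.5
grip_force: 0.0
t: 7.55
ee_pos: [497.9, -66.5, 119.2]
tool_rot: [0.069, 0.998, 0.0, 0.001]
wrist_force: [0.4, -0.5, 0.7]
finger_gap: 0.5
grip_force: 0.0
```

```bash
python3 -m creep '[{"delta_pos":[0,0,-0.02],"turn":[0,0,0],"hand":0},{"delta_pos":[0,0,-0.02],"turn":[0,0,0],"hand":0},{"delta_pos":[0,0,-0.01],"turn":[0,0,0],"hand":0},{"delta_pos":[0,0,-0.01],"turn":[0,0,0],"hand":0},{"delta_pos":[0,0,0],"turn":[0,0,0],"hand":0}]'
python3 -m creep '[{"delta_pos":[0,0,-0.007],"turn":[0,0,0],"hand":0},{"delta_pos":[0,0,-0.005],"turn":[0,0,0],"hand":0},{"delta_pos":[0,0,0],"turn":[0,0,0],"hand":0}]'
```

```text
t: 8.05
ee_pos: [496.6, -66.6, 100.5]
tool_rot: [0.069, 0.998, -0.0, -0.0]
wrist_force: [0.1, -0.4, -0.3]
finger_gap: 0.3
grip_force: 0.0
t: 8.35
ee_pos: [497.0, -66.7, 97.1]
tool_rot: [0.069, 0.998, -0.0, -0.0]
wrist_force: [-0.3, 0.2, -0.6]
finger_gap: 0.6
grip_force: 0.0
```

```bash
python3 -m creep '[{"delta_pos":[0,0,-0.005],"turn":[0,0,0],"hand":0},{"delta_pos":[0,0,0],"turn":[0,0,0],"hand":0}]'
python3 -m creep '[{"delta_pos":[0,0,-0.004],"turn":[0,0,0],"hand":0},{"delta_pos":[0,0,0],"turn":[0,0,0],"hand":0}]'
```

```text
t: 8.55
ee_pos: [497.0, -66.7, 96.0]
tool_rot: [0.069, 0.998, 0.0, 0.0]
wrist_force: [-2.2, 0.0, 6.4]
finger_gap: 0.7
grip_force: 3.7
t: 8.75
ee_pos: [497.0, -66.7, 95.6]
tool_rot: [0.069, 0.998, 0.0, 0.0]
wrist_force: [-4.7, 0.1, 20.9]
finger_gap: 0.4
grip_force: 10.6
```

```bash
python3 -m creep '[{"delta_pos":[0,0,0.05],"turn":[0,0,0],"hand":0},{"delta_pos":[0,0,0.15],"turn":[0,0,0],"hand":0},{"delta_pos":[0.08,0.08,0.12],"turn":[0,0,0],"hand":0},{"delta_pos":[0.12,0.08,0.03],"turn":[0,0,0],"hand":0},{"delta_pos":[0.07,0.08,0],"turn":[0,0,0],"hand":0}]'
python3 -m creep '[{"delta_pos":[0,0,0],"turn":[0,0,0],"hand":0},{"delta_pos":[0,0,0],"turn":[0,0,0],"hand":0},{"delta_pos":[0,0,0],"turn":[0,0,0],"hand":0}]'
python3 - <<'E'
from h import *
p,d=get_image("wrist");cv2.imwrite("pics/wrist3.png",p[:,:,::-1])
for n in("lid","rocker","square_key"):
    for o in cut_out("wrist",n)[:1]:
        w=region("wrist",d,o["region"]);print(n,round(o["conf"],2),np.round(o["at"]),len(w),np.round(np.median(w,0)),np.round(np.percentile(w,[2,98],0)).tolist())
        if n=="rocker":
            a=(w[:,:2]-[513.5,-69])@[.99,-.139]
            for lo in range(-22,22,4):
                k=(a>=lo)&(a<lo+4);print(lo+2,k.sum() and round(float(np.median(w[k,2])),1))
print(read_state()["ee_pos"])
E
```

```text
t: 9.25
ee_pos: [581.7, 6.3, 202.3]
tool_rot: [0.07, 0.998, 0.001, 0.003]
wrist_force: [-0.1, -0.4, 0.4]
finger_gap: 0.5
grip_force: 0.0
t: 9.55
ee_pos: [577.1, 4.4, 199.1]
tool_rot: [0.07, 0.998, -0.0, -0.001]
wrist_force: [-0.2, -0.3, 0.4]
finger_gap: 0.5
grip_force: 0.0
lid 0.56 [275. 234.] 14021 [589. -27. 116.] [[567.0, -120.0, 108.0], [677.0, 82.0, 117.0]]
rocker 0.94 [213. 130.] 2096 [515. -67.  77.] [[494.0, -81.0, 66.0], [535.0, -56.0, 83.0]]
-20 74.8
-16 75.6
-12 75.7
-8 76.1
-4 76.4
0 77.0
4 78.0
8 79.2
12 80.6
16 81.8
20 82.5
square_key 0.68 [382. 131.] 1300 [533.  59.  75.] [[520.0, 46.0, 68.0], [546.0, 72.0, 77.0]]
[577.50542844   4.472893   199.47044836]
```

View pics/wrist3.png

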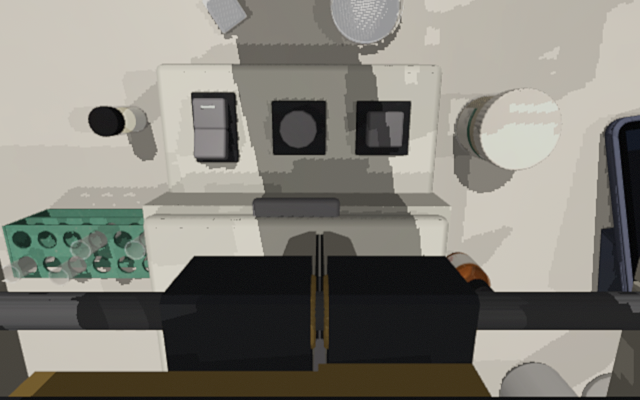

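The rocker is on: at (213,127) its back half now stands higher. The lid is still shut. Next is the square key at (383,128).

```bash
python3 -m creep '[{"delta_pos":[-0.075,0.09,0],"turn":[0,0,0],"hand":0},{"delta_pos":[-0.075,0.09,-0.08],"turn":[0,0,0],"hand":0},{"delta_pos":[0,0,-0.12],"turn":[0,0,0],"hand":0},{"delta_pos":[0,0,-0.08],"turn":[0,0,0],"hand":0},{"delta_pos":[0,0,0],"turn":[0,0,0],"hand":0}]'
python3 -m creep '[{"delta_pos":[0,0,0],"turn":[0,0,0],"hand":0},{"delta_pos":[0,0,0],"turn":[0,0,0],"hand":0}]'
```

```text
t: 10.25
ee_pos: [531.2, 59.0, 113.2]
tool_rot: [0.069, 0.998, -0.001, -0.002]
wrist_force: [0.8, 0.2, 0.6]
finger_gap: 0.1
grip_force: 0.0
t: 10.45
ee_pos: [533.7, 59.0, 116.7]
tool_rot: [0.07, 0.998, 0.0, 0.001]
wrist_force: [0.1, -0.4, 0.1]
finger_gap: 0.5
grip_force: 0.0
```

```bash
python3 -m creep '[{"delta_pos":[0,0,-0.02],"turn":[0,0,0],"hand":0},{"delta_pos":[0,0,-0.02],"turn":[0,0,0],"hand":0},{"delta_pos":[0,0,-0.015],"turn":[0,0,0],"hand":0},{"delta_pos":[0,0,-0.01],"turn":[0,0,0],"hand":0},{"delta_pos":[0,0,0],"turn":[0,0,0],"hand":0}]'
python3 -m creep '[{"delta_pos":[0,0,-0.01],"turn":[0,0,0],"hand":0},{"delta_pos":[0,0,-0.008],"turn":[0,0,0],"hand":0},{"delta_pos":[0,0,0],"turn":[0,0,0],"hand":0}]'
python3 -m creep '[{"delta_pos":[0,0,-0.005],"turn":[0,0,0],"hand":0},{"delta_pos":[0,0,0],"turn":[0,0,0],"hand":0}]'
```

```text
t: 10.95
ee_pos: [532.8, 59.3, 95.6]
tool_rot: [0.069, 0.998, -0.0, -0.0]
wrist_force: [-0.7, 0.1, 0.4]
finger_gap: 0.3
grip_force: 0.0
t: 11.25
ee_pos: [533.0, 59.3, 90.5]
tool_rot: [0.069, 0.998, -0.0, -0.0]
wrist_force: [-0.7, -1.1, 3.4]
finger_gap: 0.4
grip_force: 1.6
t: 11.45
ee_pos: [533.0, 59.3, 89.3]
tool_rot: [0.069, 0.998, 0.0, 0.0]
wrist_force: [-0.9, 0.1, 5.1]
finger_gap: 0.4
grip_force: 2.5
```

```bash
python3 -m creep '[{"delta_pos":[0,0,-0.004],"turn":[0,0,0],"hand":0},{"delta_pos":[0,0,0],"turn":[0,0,0],"hand":0},{"delta_pos":[0,0,0],"turn":[0,0,0],"hand":0}]'
```

```text
t: 11.75
ee_pos: [533.0, 59.3, 89.1]
tool_rot: [0.069, 0.998, 0.0, 0.0]
wrist_force: [-3.2, 0.1, 17.8]
finger_gap: 0.1
grip_force: 9.3
```

The key is on its stop at 18 N and held there, so I'm handing in.

```bash
python3 -c "from rig import *;print(job_done())"
```

```text
the job is handed in; nothing more can be done
None
```

I shut the lid, switched the rocker on and handed the job in at about 11.8 s with the square key pressed against its stop at about 18 N. The round key and the things around the machine were left alone.

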